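# Mesh a printed gear on the splined spindle and hold it home

### The arm

A 6-joint arm with a two-finger parallel gripper is mounted at the origin on the work surface. World frame = base frame: x ahead of the robot, y to its left, z up, the work surface at z = 0. Lengths are in mm, angles in degrees, forces in N, time in s.
With the tool pointing down it reaches from about 350 to 850 mm from the base axis. Payload 8.1 kg.
Tool frame: the origin (TCP) lies midway between the tips of the shut fingers; the grasp point (between the pads) lies 19 mm behind it (hold_point_z is the distance from the TCP to the grasp point, in mm); z points along the fingers, y is the direction in which the jaws open and shut (so a half turn about z gives the same grasp; the last joint's range is limited). The gripper opens to 85 mm and grips with 20 to 120 N. Pads are 22 mm wide; open, the fingers measure 114 mm over their backs; the gripper's body (76 mm by 85 mm) begins 54 mm behind the grasp point. The pads swing forward as they close: fully open they stand 13 mm farther back than shut.
Start: joints at [-78.289, 7.471, 85.268, -0, 87.261, -4.893], TCP at [171.477, -574.979, 231.292] pointing down, gripper open.
Joint ranges: [-169.43, 169.43], [-51.17, 129.36], [1.28, 143.12], [-76.62, 256.62], [0, 156.53], [-152.29, 152.29]. Speed limits (degrees/s): [136.94, 136.94, 159.86, 180, 180, 180].

### API

Orientations are given as [roll, pitch, yaw] about the fixed x, y, z axes, in that order (R = Rz(yaw) Ry(pitch) Rx(roll)).
In Python, from bench import sense, snapshot, camera_params, hand_in, hold_point_z gives the robot as it stands.
- The arm moves only by the tool servo_tool, never from a script. Its argument "motion" is a list of rows, each a list of 7 numbers: the finger opening in mm, from 0 to 85.4, then the shift along the tool's x, y, z in mm, then the turn, a rotation vector about the tool's x, y, z in rad. A call has 1 to 10 rows; each row shifts and turns the pose as measured when the row begins, along the tool's axes as they then stand; what a row does not reach is not made up. A row lasts 1/10 s, in which the tool goes at most 50 mm and 8.59 degrees, less where a joint would pass 70% of its speed; a pose out of reach is approached as far as the arm can. A call with a gripper value outside its range is refused whole. The fingers move at their own pace and stop on an object; "force" is the grip in N (left out, the last holds). Time passes only in rows, so rows that do not move let the fingers close. It gives the time, the measured TCP pose, the force and the opening at its end, in the units of the state.
- sense(): the state, without advancing time (a new reading comes with each control period).
- snapshot(name): name is "scene" or "top" or "wrist"; returns the picture (384x512x3 uint8, blue, green, red); there is no depth.
- camera_params(name): a dict with "fx", "fy", "cx", "cy" (pixels), "R" (3x3) and "t" (3): a world point X has camera coordinates R X + t; the wrist camera has in their place "tool_from_camera" (4x4, takes a point from camera to tool coordinates, whose origin is the TCP and whose axes are the flange's). Camera axes: x right, y down, z forward; pixel columns grow to the right and rows downward; lengths in mm; the calibration is good to about 2 mm. The wrist camera is an equidistant fisheye: a pixel r from the principal point sees the ray r / f radians off the axis. A picture is of the moment at which its call begins: read the wrist's pose just before it. camera_params takes no time and is no camera call.
- hand_in(): hands the job in, once; it reports no verdict.
The state is a dict: "time": time; "joint_pos": joint angles; "qd": joint speeds; "joint_efforts": joint torques, N m; "tool_pos": TCP position; "tcp_rot": TCP orientation; "ft_force": force on the tool from outside, world axes, zero at the start; "wrist_torque": the same for the moment, N m; "finger_gap": finger opening in mm.
Only numpy, scipy, OpenCV 4.12 (cv2) and the standard library are available. Lean on these libraries where they do the work, as an engineer would, in place of code of your own. Each camera call takes 0.05 s, during which the arm holds its last target. There are 200 camera calls.

### The job

Take the freshly printed blue gear with the hexagonal hub off the dark print bed, turn it until its splines mesh with the spindle of the grey gear test stand, and slide it down, hub up, onto the yellow spring collar. Press the collar fully down to its stop and finish like that, still gripping the gear and pressing, so that a colleague can snap the retaining clip into the groove above the hub. Leave everything else on the bench where it is.

Things in the scene. Friction and masses are not known exactly. Their poses are not given: they have to be found in the camera images.
- gear: Blue printed gear, 80 to 180 g, lying flat, hub up: toothed disc 88 mm across, 12 mm thick, then a hexagonal hub 44 mm across flats from 12 to 42 mm above the underside. Origin: centre of the underside; z up along the bore; x through a hub corner (corners and bore grooves at 0, 60, 120.. deg from x; hub flats and bore splines at 30, 90.. deg). Grip it across two facing flats.
- gear_bore (a point): Mouth of the gear's bore in the top of its hub, 42 mm above its underside, same axes as the gear. The bore runs right through, with six straight inward splines 4 mm wide behind the middles of the hub flats: 24 mm clear between facing splines, 35 mm clear in the grooves.
- spindle_base (a point): Foot of the test stand's upright steel spindle, on its axis, on the flange 50 mm above the bench; z up, x along one of its six ribs (at 0, 60, 120.. deg). Ribs: 6 mm wide, 32 mm across the tips, 22 mm core, ending 40 mm above this point. They enter the gear when its x axis is in line with any rib, within about 5 deg. The spindle's angle differs each time; it is braked (0.8 N m).
- spindle_tip (a point): Tip of the spindle, on its axis, 64 mm above spindle_base, same axes. Above the ribs' ends a round nose 21.4 mm across goes from 40 to 58 mm, then tapers to 15 mm at the tip. The gear passes the nose at any angle, then rests on the ribs' ends until it is turned to mesh. A black clip groove rings the nose.
- collar (a joint): Yellow spring collar round the spindle, 60 mm across flats, 6 mm thick. 0 = up (its top 16 mm above spindle_base), 0.010 m = fully down on its stop (top, and the gear's underside, 6 mm above spindle_base). Its spring pushes up with about 4.5 N at 0 and 10.5 N at the stop, and lifts the gear again if it is let go.
- stand: Grey gear test stand fixed to the bench, foot 150 x 160 mm, housing 130 x 140 x 42 mm with a round flange up to 50 mm, spindle upright in the middle. Origin: centre of the underside, z up.
- bed: Dark print bed fixed on the bench, 280 x 280 mm, top 8 mm above the bench, with a flat tongue towards the robot. The gear, the small orange gear and the octopus lie on it in changing places, about 15 cm apart. Origin: centre of the underside, z up.
- spare: Bystander: small flat orange gear without hub, 60 mm across, 10 mm thick, on the bed. Origin: centre of the underside.
- octopus: Bystander: blue printed octopus, about 110 mm across, 55 mm tall, on the bed. Origin: centre of the underside.
- scraper: Bystander: scraper, 200 mm long, lying on the bench beyond the bed.
- clip_cup: Bystander: clear cup, 70 mm across, 50 mm tall, on the bench beyond the stand. Origin: centre of the underside.
- calipers: Bystander: steel calipers with a black body, about 200 mm long, lying on the bench beyond the stand.
Mind the look-alikes: they are no part of the job. Leave any pink look-alike of the gear alone.

How it is judged (in metres and radians):
On the way, in this order (a step that is already met when the one before it is completed fails the run):
1. the gear is lifted clear of the print bed (z of gear in the frame of bed above 0.06 m), for 0.1 s.
2. the gear is over the spindle with its splines meshed (z of gear in the frame of spindle_base below 0.036 m and horizontal distance between gear and spindle_base below 0.003 m and angle between the z axis of gear and the z axis of spindle_base, either way round below 0.1 rad), for 0.05 s.
At the end, for the whole second after the job is handed in: Gear meshed on the spindle, upright within 4 deg, centred within 3 mm, underside under 9 mm above the flange (home: 6), collar down by over 8 of its 10 mm; over 5 N between gear and stand; gear still, and the fingers hold it with over 3 N (value of joint collar above 0.008 m and z of gear in the frame of spindle_base between 0 and 0.009 m and horizontal distance between gear and spindle_base below 0.003 m and angle between gear's own z axis and vertical below 0.07 rad and contact force between gear and stand above 5 N and contact force between the fingers and gear above 3 N and linear speed of gear below 0.02 m/s); the arm keeps its last pose, push and grip.
It fails at once if something else on the bench is shoved out of place (more than 30 mm) (distance of any of spare, octopus, scraper, clip_cup, calipers from where it was at the start of the episode above 0.03 m).
It also fails if it takes over 42 s, if anything falls off the work surface, if the arm or the gripper's body presses on something with over 40 N, if the wrist force passes 120 N, or if a joint passes its speed limit or range.

## Working session

There is one attempt and no reset: what is moved stays moved. The work goes in short steps, Python scripts to look and compute and a tool call to move; the robot and the scene stay as the last step left them, time stands still between calls to the robot, and variables do not carry over. Pictures are saved under pics/ and viewed, about 8 in all and at most 12, crops included, and the job is handed in when it is done.

Besides the shell and the picture viewer there is one more tool, called after ">>>" by a JSON object that holds its "method" and its "body". servo_tool: Moves the arm, as the interface text tells. Its arguments: {"type":"object","properties":{"motion":{"type":"array"},"force":{"type":"number"}},"required":["motion"]}

```bash
mkdir -p pics; ls; python3 - <<'E'
from bench import *
import cv2,json,numpy as np
print(sense()); print(hold_point_z if not callable(hold_point_z) else hold_point_z())
a=snapshot("scene"); b=snapshot("top"); c=snapshot("wrist")
for n,i in zip(("scene","top","wrist"),(a,b,c)):
    cv2.imwrite(f"pics/{n}0.png",i); print(n,camera_params(n))
cv2.imwrite("pics/top0b.png",cv2.resize(b,(800,600),interpolation=cv2.INTER_CUBIC))
E
```

```text
pics
{'time': 0.0, 'joint_pos': array([-7.82895004e+01,  7.51518786e+00,  8.53287763e+01,  6.11711678e-04,
        8.72619659e+01, -4.89246263e+00]), 'qd': array([ 0.04884443,  0.04799757, -0.01235983, -0.05320912,  0.13586788,
        0.09415812]), 'joint_efforts': array([-6.33993786e-04, -5.69403434e+01, -5.00554812e+01, -4.21210198e-04,
        1.41408242e-02, -7.06241440e-05]), 'tool_pos': array([ 171.362397  , -574.43750882,  230.24842526]), 'tcp_rot': array([-1.79894508e+02, -9.64306033e-03,  1.66029236e+01]), 'ft_force': array([-0.33860642,  0.29991471, -0.04715368]), 'wrist_torque': array([-0.01802304, -0.01231438,  0.00949852]), 'finger_gap': 85.25805942101552}
18.700000000000003
scene {'fx': 348.44727555039, 'fy': 348.44727555039, 'cx': 262.6569650076472, 'cy': 192.16086982957265, 'R': array([[ 0.70523798,  0.70873227, -0.01838368],
       [ 0.52623992, -0.5406694 , -0.65631406],
       [-0.47509044,  0.45318338, -0.75426381]]), 't': array([-406.77660525, -212.07289892, 1074.36678827])}
top {'fx': 437.76684288953294, 'fy': 437.76684288953294, 'cx': 251.11845141612707, 'cy': 191.44991138626665, 'R': array([[-0.00481859, -0.99980599, -0.01909862],
       [-0.98837644,  0.00766387, -0.15183307],
       [ 0.15194999,  0.018145  , -0.98822162]]), 't': array([ 11.51118442, 550.71962309, 976.07362217])}
wrist {'fx': 297.3186396354542, 'fy': 297.3186396354542, 'cx': 253.48365559170094, 'cy': 188.72131310629922, 'tool_from_camera': array([[-1.15292298e-03, -9.61574159e-01, -2.74542907e-01,
         6.91741992e+01],
       [ 9.99999329e-01, -1.07714529e-03, -4.26771648e-04,
        -3.78070203e-01],
       [ 1.14649988e-04, -2.74543215e-01,  9.61574755e-01,
        -1.42100655e+02],
       [ 0.00000000e+00,  0.00000000e+00,  0.00000000e+00,
         1.00000000e+00]])}
```

View pics/top0b.png

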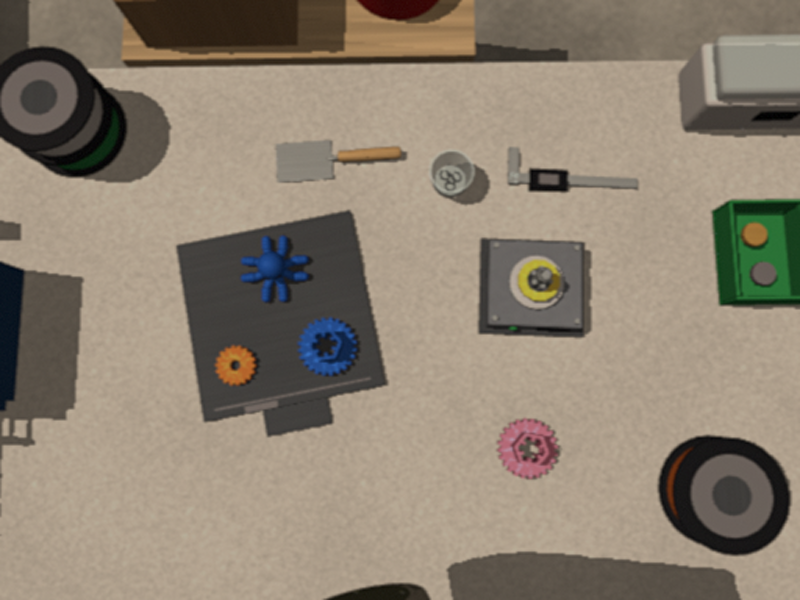

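View pics/scene0.png

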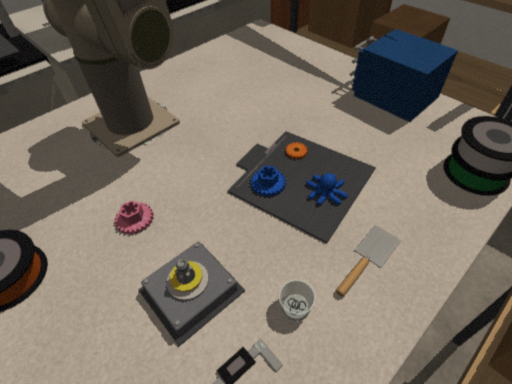

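The top picture shows the blue gear at about (328,347), the spindle at (540,280) and the pink look-alike at (528,448), in 800x600 px. The scene picture agrees: gear at (267,180), spindle at (183,270).

```bash
cat > h.py <<'E'
import numpy as np, cv2
from bench import *
from scipy.spatial.transform import Rotation as Ro
def cam(name,s=None):
    """world-from-camera rotation, camera centre, params"""
    p=camera_params(name)
    if name!="wrist":
        R=np.array(p["R"]); return R.T,-R.T@np.array(p["t"]),p
    T=np.array(p["tool_from_camera"]); Rt=Ro.from_euler("xyz",s["tcp_rot"],degrees=True).as_matrix()
    return Rt@T[:3,:3],Rt@T[:3,3]+s["tool_pos"],p
def px2z(name,uv,z,s=None):
    """pixels -> world points at height z"""
    Rw,c,p=cam(name,s); uv=np.atleast_2d(uv).astype(float)
    d=np.c_[(uv[:,0]-p["cx"])/p["fx"],(uv[:,1]-p["cy"])/p["fy"]]
    if name=="wrist":
        th=np.linalg.norm(d,axis=1); d=d*(np.tan(th)/np.maximum(th,1e-9))[:,None]
    w=np.c_[d,np.ones(len(d))]@Rw.T
    return c+w*((z-c[2])/w[:,2])[:,None]
def proj(name,X,s=None):
    Rw,c,p=cam(name,s); q=(np.atleast_2d(X)-c)@Rw; d=q[:,:2]/q[:,2:]
    if name=="wrist":
        r=np.linalg.norm(d,axis=1); d=d*(np.arctan(r)/np.maximum(r,1e-9))[:,None]
    return d*[p["fx"],p["fy"]]+[p["cx"],p["cy"]]
def rectify(name,img,cx,cy,z,half=50,ppm=6,s=None):
    """view of plane z: u=+x world, v=-y world"""
    n=int(2*half*ppm); g=(np.arange(n)+.5)/ppm-half
    X,Y=np.meshgrid(cx+g,cy-g); uv=proj(name,np.c_[X.ravel(),Y.ravel(),np.full(X.size,z)],s).astype(np.float32)
    return cv2.remap(img,uv[:,0].reshape(n,n),uv[:,1].reshape(n,n),cv2.INTER_LINEAR)
def toolmove(s,pos,yaw):
    """shift along tool axes and rotvec to reach pos, tool down, yaw"""
    R=Ro.from_euler("xyz",s["tcp_rot"],degrees=True); G=Ro.from_euler("xyz",[180,0,yaw],degrees=True)
    return R.inv().apply(np.array(pos)-s["tool_pos"]).round(1),(R.inv()*G).as_rotvec().round(4)
E
python3 - <<'E'
from h import *
t=cv2.imread("pics/top0.png"); sc=cv2.imread("pics/scene0.png")
def comp(img,lo,hi,near):
    m=cv2.inRange(cv2.cvtColor(img,cv2.COLOR_BGR2HSV),lo,hi)
    n,l,st,c=cv2.connectedComponentsWithStats(m)
    k=min((i for i in range(1,n) if st[i,4]>60),key=lambda i:np.hypot(*(c[i]-near)))
    return (l==k).astype(np.uint8),st[k],c[k]
for nm,im,g,y in (("top",t,(210,222),(344,180)),("scene",sc,(267,180),(183,275))):
    m,st,c=comp(im,(105,120,40),(125,255,255),g)
    print(nm,"gear",st,c,px2z(nm,c,25))
    m,st,c=comp(im,(24,120,80),(35,255,255),y)
    pts=np.argwhere(m)[:,::-1]; h=cv2.convexHull(pts.astype(np.int32)); (ec,ax,an)=cv2.fitEllipse(h)
    print(nm,"collar",st,c,ec,px2z(nm,ec,66))
print("top tip px guess (540,278):",px2z("top",(543*.64,275*.64),114), "stand", px2z("top",[(480*.64,238*.64),(584*.64,241*.64),(583*.64,336*.64),(479*.64,333*.64)],10).round())
s=sense(); print(s["tool_pos"])
E
```

```text
top gear [191 203  38  38 969] [209.46439628 221.41176471] [[483.08437643 106.41870516  25.        ]]
top collar [332 166  26  27 301] [342.37209302 179.62458472] (344.5646667480469, 179.0979461669922) [[ 573.85520853 -204.80550507   66.        ]]
scene gear [251 166  35  31 817] [267.79681763 181.17258262] [[490.015528   105.11281502  25.        ]]
scene collar [174 261  28  31 311] [191.36334405 278.70418006] (185.55123901367188, 276.0032958984375) [[ 576.83509666 -203.82535442   66.        ]]
top tip px guess (540,278): [[ 571.92077712 -201.92612144  114.        ]] stand [[ 651. -128.   10.]
 [ 644. -288.   10.]
 [ 497. -280.   10.]
 [ 503. -123.   10.]]
[ 171.38621132 -574.56174824  230.46158287]
```

>>> {"method": "servo_tool", "body": {"motion": [[85, 40, -20, -8, 0, 0, 0], [85, 41, -20, -8, 0, 0, 0], [85, 41, -20, -8, 0, 0, 0], [85, 41, -20, -6, 0, 0, 0], [85, 41, -20, 0, 0, 0, 0], [85, 41, -20, 0, 0, 0, 0], [85, 41, -20, 0, 0, 0, 0], [85, 41, -20, 0, 0, 0, 0], [85, 41, -20, 0, 0, 0, 0], [85, 41, -20, 0, 0, 0, 0]]}}

```text
time: 1.15
tool_pos: [513.2, -258.0, 258.3]
tcp_rot: [-179.7, 0.1, 16.0]
ft_force: [0.1, -1.5, -0.2]
finger_gap: 84.8
```

>>> {"method": "servo_tool", "body": {"motion": [[85, 41, -20, 0, 0, 0, 0], [85, 41, -20, 0, 0, 0, 0], [85, 0, 0, 0, 0, 0, 0]]}}

```text
time: 1.45
tool_pos: [586.1, -188.9, 256.9]
tcp_rot: [-179.6, 0.1, 16.3]
ft_force: [-0.3, -0.3, 0.7]
finger_gap: 85.1
```

```bash
python3 - <<'E'
from h import *
s=sense(); w=snapshot("wrist"); cv2.imwrite("pics/w1.png",w); np.save("s1.npy",s,allow_pickle=True)
r=rectify("wrist",w,574,-204,90,half=50,ppm=6,s=s); cv2.imwrite("pics/w1r.png",r)
a=cv2.resize(w,(512,384)); b=cv2.resize(r,(384,384)); 
cv2.imwrite("pics/w1c.png",cv2.resize(np.hstack([a[:, 64:448],b]),(800,400)))
E
```

```text
(no output)
```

View pics/w1c.png

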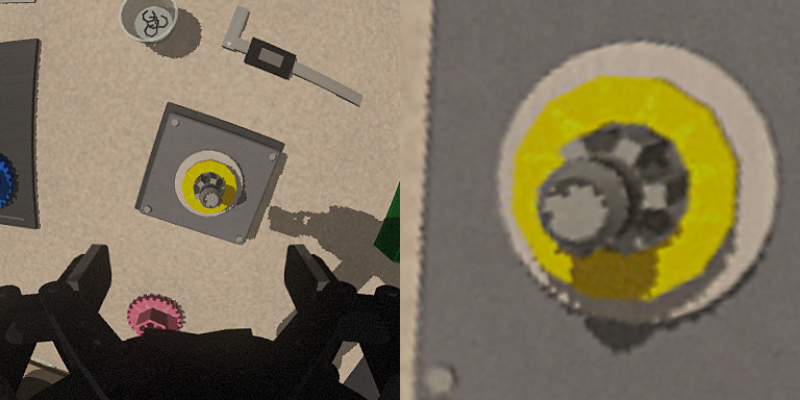

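The wrist view shows the spindle, collar and flange clearly. The rectified ribs are still coarse, so I'll go lower, beside the spindle, with the camera above it.

>>> {"method": "servo_tool", "body": {"motion": [[85, -40, 4, 10, 0, 0, 0], [85, -40, 4, 28, 0, 0, 0], [85, -17, 2, 45, 0, 0, 0], [85, 0, 0, 43, 0, 0, 0], [85, 0, 0, 0, 0, 0, 0], [85, 0, 0, 0, 0, 0, 0]]}}

```text
time: 2.1
tool_pos: [488.3, -231.0, 128.4]
tcp_rot: [-179.7, 0.2, 16.1]
ft_force: [0.3, 0.5, 2.0]
finger_gap: 85.0
```

```bash
python3 - <<'E'
from h import *
s=sense(); w=snapshot("wrist"); cv2.imwrite("pics/w2.png",w); np.save("s2.npy",s,allow_pickle=True); print(s["tool_pos"],s["tcp_rot"])
Y=cv2.inRange(cv2.cvtColor(w,cv2.COLOR_BGR2HSV),(20,150,20),(35,255,255))
n,l,st,c=cv2.connectedComponentsWithStats(Y); k=1+np.argmax(st[1:,4]); pts=np.argwhere(l==k)[:,::-1]
h=cv2.convexHull(pts.astype(np.int32))[:,0]; P=px2z("wrist",h,66,s)[:,:2]
print(cv2.minEnclosingCircle(P.astype(np.float32)),cv2.fitEllipse(P.astype(np.float32)))
a=rectify("wrist",w,573,-204,90,half=30,ppm=10,s=s); b=rectify("wrist",w,573,-204,114,half=30,ppm=10,s=s)
cv2.imwrite("pics/w2c.png",cv2.resize(np.hstack([a,b]),(800,400)))
E
```

```text
[ 488.29497093 -231.00463136  128.3983979 ] [-179.72942867    0.21599447   16.1459828 ]
((574.157958984375, -203.75909423828125), 30.736278533935547) ((574.2013549804688, -203.80572509765625), (60.43223190307617, 61.032527923583984), 170.83554077148438)
```

View pics/w2c.png

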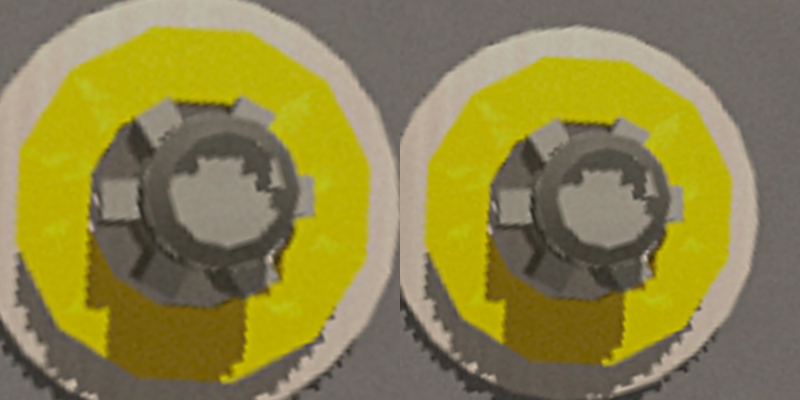

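The collar centre comes out at (574.2, -203.8) with a 60 mm diameter, which matches. Rib tips left and right at (103,199) and (315,194) give a 31.8 mm span (32 expected) and put a rib at about 1.5°. I'll refine that.

```bash
python3 - <<'E'
from h import *
s=np.load("s2.npy",allow_pickle=True).item(); w=cv2.imread("pics/w2.png")
hsv=cv2.cvtColor(w,cv2.COLOR_BGR2HSV)
g=cv2.GaussianBlur(np.where(hsv[...,1]<70,hsv[...,2],60).astype(np.float32),(0,0),.6)
q=np.linspace(11.8,15.7,8); L=np.linspace(-2.7,2.7,7)
best=[]
def val(cx,cy,a,off):
    R=[]
    for k in range(6):
        t=np.radians(a+60*k+off); A,B=np.meshgrid(q,L)
        R.append(np.c_[(cx+A*np.cos(t)-B*np.sin(t)).ravel(),(cy+A*np.sin(t)+B*np.cos(t)).ravel(),np.full(A.size,90.)])
    uv=proj("wrist",np.vstack(R),s).astype(np.float32)
    return cv2.remap(g,uv[:,0],uv[:,1],cv2.INTER_LINEAR).reshape(6,-1).mean(1)
for cx in np.arange(572.5,576.1,.5):
  for cy in np.arange(-205.5,-202,.5):
    for a in np.arange(-30,30,1):
      v=val(cx,cy,a,0); best.append((v[:4].sum() if False else v.mean()-val(cx,cy,a,30).mean(),cx,cy,a,v.round()))
best.sort(key=lambda x:-x[0])
for b in best[:6]: print(b)
for cx,cy in ((574.2,-203.7),):
  for a in range(-8,13,2): print(a,val(cx,cy,a,0).round(),val(cx,cy,a,0).mean().round(1))
E
```

```text
Traceback (most recent call last):
  File "h.py", line 20, in proj
    Rw,c,p=cam(name,s); q=(np.atleast_2d(X)-c)@Rw; d=q[:,:2]/q[:,2:]
           ~~~^^^^^^^^
  File "h.py", line 6, in cam
    p=camera_params(name)
ValueError: time passes only in moves, steps and waits
```

```bash
sed -i 's/^def cam(/import functools\ncp=functools.lru_cache(camera_params)\ndef cam(/; s/p=camera_params(name)$/p=cp(name)/' h.py; cat > rib.py <<'E'
from h import *
s=np.load("s2.npy",allow_pickle=True).item(); w=cv2.imread("pics/w2.png")
hsv=cv2.cvtColor(w,cv2.COLOR_BGR2HSV)
g=cv2.GaussianBlur(np.where(hsv[...,1]<70,hsv[...,2],60).astype(np.float32),(0,0),.6)
q=np.linspace(11.8,15.7,6); L=np.linspace(-2.7,2.7,5); A,B=np.meshgrid(q,L)
def val(cx,cy,a):
    R=[]
    for k in range(6):
        t=np.radians(a+60*k)
        R.append(np.c_[(cx+A*np.cos(t)-B*np.sin(t)).ravel(),(cy+A*np.sin(t)+B*np.cos(t)).ravel(),np.full(A.size,90.)])
    uv=proj("wrist",np.vstack(R),s).astype(np.float32)
    return cv2.remap(g,uv[:,0],uv[:,1],cv2.INTER_LINEAR).reshape(6,-1).mean(1)
best=[]
for cx in np.arange(572.5,576.1,.5):
  for cy in np.arange(-205.5,-202,.5):
    V={a:val(cx,cy,a) for a in range(-30,30)}
    for a in V: best.append((V[a].mean()-V[(a+60)%60-30].mean(),cx,cy,a,V[a].round()))
best.sort(key=lambda x:-x[0])
for b in best[:6]: print(b)
for a in range(-8,13,2): v=val(574.3,-203.6,a); print(a,v.round(),v.mean().round(1))
E
python3 rib.py
```

```text
(np.float32(33.339195), np.float64(575.0), np.float64(-203.5), 2, array([106., 113., 132., 137.,  83.,  89.], dtype=float32))
(np.float32(33.289642), np.float64(575.0), np.float64(-203.5), 3, array([105., 114., 133., 135.,  84.,  89.], dtype=float32))
(np.float32(32.69259), np.float64(575.0), np.float64(-203.5), 4, array([103., 114., 134., 132.,  84.,  88.], dtype=float32))
(np.float32(32.600693), np.float64(575.0), np.float64(-203.5), 1, array([106., 111., 130., 138.,  82.,  89.], dtype=float32))
(np.float32(32.45176), np.float64(575.5), np.float64(-203.5), 3, array([102., 110., 132., 130.,  84.,  86.], dtype=float32))
(np.float32(32.450516), np.float64(575.0), np.float64(-203.0), 3, array([101., 109., 127., 138.,  82.,  89.], dtype=float32))
-8 [ 95. 105. 114. 124.  76.  74.] 97.9
-6 [ 98. 108. 117. 127.  74.  76.] 100.0
-4 [102. 111. 122. 131.  75.  79.] 103.4
-2 [106. 115. 127. 134.  76.  84.] 106.9
0 [108. 117. 130. 136.  78.  88.] 109.7
2 [109. 119. 131. 135.  81.  89.] 110.7
4 [107. 117. 128. 130.  84.  90.] 109.2
6 [104. 115. 124. 127.  84.  89.] 107.2
8 [101. 111. 119. 124.  86.  88.] 104.7
10 [ 98. 108. 114. 119.  87.  88.] 102.2
12 [ 95. 105. 109. 116.  88.  87.] 100.1
```

>>> {"method": "servo_tool", "body": {"motion": [[85, 1, -40, 0, 0, 0, 0], [85, 1, -41, 0, 0, 0, 0], [85, 1, -41, 0, 0, 0, 0], [85, 1, -41, 4, 0, 0, 0], [85, 1, -41, 6, 0, 0, 0], [85, 1, -41, 6, 0, 0, 0], [85, 1, -41, 6, 0, 0, 0], [85, 1, -34, 6, 0, 0, 0], [85, 0, 0, 0, 0, 0, 0], [85, 0, 0, 0, 0, 0, 0]]}}

```text
time: 3.15
tool_pos: [423.0, 87.0, 129.0]
tcp_rot: [179.3, -2.1, 16.2]
ft_force: [-0.8, 0.3, 0.7]
finger_gap: 85.2
```

```bash
python3 - <<'E'
from h import *
s=sense(); w=snapshot("wrist"); cv2.imwrite("pics/w3.png",w); np.save("s3.npy",s,allow_pickle=True); print(s["tool_pos"],s["tcp_rot"])
Y=cv2.inRange(cv2.cvtColor(w,cv2.COLOR_BGR2HSV),(105,120,30),(125,255,255))
n,l,st,c=cv2.connectedComponentsWithStats(Y); print(st[1:][st[1:,4]>300].tolist())
uv=proj("wrist",[[485,106,20]],s)[0]
k=min((i for i in range(1,n) if st[i,4]>1500),key=lambda i:np.hypot(*(c[i]-uv))); pts=np.argwhere(l==k)[:,::-1]
P=px2z("wrist",cv2.convexHull(pts.astype(np.int32))[:,0],20,s)[:,:2]
(e,r)=cv2.minEnclosingCircle(P.astype(np.float32)); print(e,r,cv2.fitEllipse(P.astype(np.float32)))
a=rectify("wrist",w,*e,50,half=48,ppm=10,s=s)
cv2.imwrite("pics/w3c.png",cv2.resize(a,(600,600)))
E
```

```text
[423.02753515  86.97033241 128.96485016] [179.27453414  -2.06275934  16.24457588]
[[189, 0, 19, 24, 362], [196, 65, 103, 103, 6501]]
(483.6748352050781, 109.5048828125) 44.22135925292969 ((483.7834167480469, 109.48723602294922), (87.76561737060547, 88.12364959716797), 2.754378318786621)
```

View pics/w3c.png

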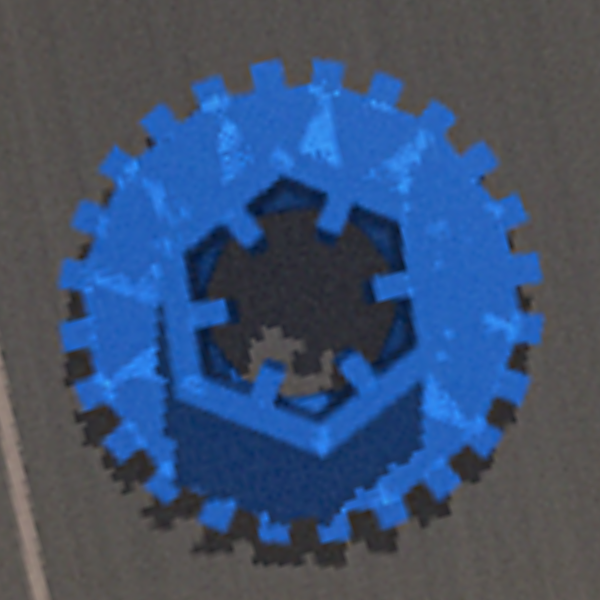

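The view shows the bore centre at about (302,300) and splines at 8°, 68° and 127°, so gear x is about 38° (mod 60). The disc is 88 mm across as expected, centred at (484, 109.5).

```bash
python3 - <<'E'
from h import *
s=sense(); print(s["joint_pos"].round(1),s["tool_pos"].round(1),s["tcp_rot"].round(2)); print(toolmove(s,[484,109.5,100],37.8))
E
```

```text
[  5.  -17.8 119.9  -0.3  75.8  78.9] [423.3  86.7 129.1] [179.29  -2.08  16.18]
(array([63.6, -5.3, 31.3]), array([ 0.0191, -0.0336, -0.3775]))
```

>>> {"method": "servo_tool", "body": {"motion": [[85, 20, -2, 0, 0.006, -0.011, -0.126], [85, 22, 6, 10, 0.006, -0.011, -0.126], [85, 18, 9, 12, 0.006, -0.011, -0.126], [85, 0, 0, 8, 0, 0, 0], [85, 0, 0, 0, 0, 0, 0]]}}

```text
time: 3.7
tool_pos: [493.3, 94.0, 106.2]
tcp_rot: [179.6, -0.4, 38.2]
ft_force: [0.0, 0.4, -0.3]
finger_gap: 84.6
```

```bash
python3 - <<'E'
from h import *
s=sense(); print(s["joint_pos"].round(1),s["tool_pos"].round(1),s["tcp_rot"].round(2)); print(toolmove(s,[484,109.5,22],37.8))
E
```

```text
[ 5.000e+00 -2.700e+00  1.091e+02 -1.000e-01  7.300e+01  5.690e+01] [493.3  94.  106.2] [179.61  -0.38  38.19]
(array([  1.8, -18.5,  84.1]), array([ 0.0068, -0.0066,  0.0068]))
```

>>> {"method": "servo_tool", "body": {"motion": [[85, 2, -18, 0, 0.007, -0.007, 0.007], [85, 0, 0, 30, 0, 0, 0], [85, 0, 0, 25, 0, 0, 0], [85, 0, 0, 0, 0, 0, 0], [85, 0, 0, 0, 0, 0, 0]]}}

```text
time: 4.2
tool_pos: [485.3, 106.2, 55.4]
tcp_rot: [179.8, -0.2, 36.9]
ft_force: [0.8, 0.2, 0.1]
finger_gap: 84.8
```

```bash
python3 - <<'E'
from h import *
s=sense(); print(s["tool_pos"].round(1),s["tcp_rot"].round(2)); print(toolmove(s,[484,109.5,22],37.8))
E
```

```text
[485.3 106.2  55.4] [179.82  -0.24  36.9 ]
(array([ 0.8, -3.5, 33.4]), array([ 0.0032, -0.0042, -0.0156]))
```

>>> {"method": "servo_tool", "body": {"motion": [[85, 1, -3.5, 0, 0.003, -0.004, -0.016], [85, 0, 0, 18, 0, 0, 0], [85, 0, 0, 10, 0, 0, 0], [85, 0, 0, 4, 0, 0, 0], [85, 0, 0, 0, 0, 0, 0]]}}

```text
time: 4.7
tool_pos: [488.3, 109.9, 29.7]
tcp_rot: [179.7, -0.4, 37.8]
ft_force: [-1.2, -0.6, 0.4]
finger_gap: 85.1
```

```bash
python3 - <<'E'
from h import *
s=sense(); print(s["tool_pos"].round(1),s["tcp_rot"].round(2)); print(toolmove(s,[484,109.5,22],37.8))
E
```

```text
[488.3 109.9  29.7] [179.74  -0.45  37.81]
(array([-3.7, -2.3,  7.6]), array([ 0.0046, -0.0078,  0.0001]))
```

>>> {"method": "servo_tool", "body": {"motion": [[85, -3.5, -2.5, 4, 0.005, -0.008, 0], [85, 0, 0, 3.5, 0, 0, 0], [85, 0, 0, 0, 0, 0, 0]], "force": 70}}

```text
time: 5.0
tool_pos: [484.7, 109.9, 23.1]
tcp_rot: [180.0, -0.0, 37.8]
ft_force: [-0.6, 0.3, -0.9]
finger_gap: 85.2
```

```bash
python3 - <<'E'
from h import *
s=sense(); print(s["tool_pos"].round(1),s["tcp_rot"].round(2)); print(toolmove(s,[484,109.5,22],37.8))
E
```

```text
[484.7 109.9  23.1] [ 1.7999e+02 -4.0000e-02  3.7810e+01]
(array([-0.8, -0.1,  1.1]), array([ 0.0001, -0.0007,  0.0002]))
```

>>> {"method": "servo_tool", "body": {"motion": [[44, -0.8, 0, 0.5, 0, 0, 0], [40, 0, 0, 0, 0, 0, 0], [40, 0, 0, 0, 0, 0, 0], [40, 0, 0, 0, 0, 0, 0], [40, 0, 0, 0, 0, 0, 0], [40, 0, 0, 0, 0, 0, 0], [40, 0, 0, 0, 0, 0, 0]], "force": 70}}

```text
time: 5.7
tool_pos: [484.5, 109.4, 23.2]
tcp_rot: [180.0, -0.1, 37.8]
ft_force: [-0.7, -0.4, 0.6]
finger_gap: 42.8
```

>>> {"method": "servo_tool", "body": {"motion": [[40, 0, 0, -10, 0, 0, 0], [40, 0, 0, -30, 0, 0, 0], [40, 0, 0, -40, 0, 0, 0], [40, 0, 0, -40, 0, 0, 0], [40, 0, 0, -40, 0, 0, 0], [40, 0, 0, 0, 0, 0, 0]]}}

```text
time: 6.3
tool_pos: [481.5, 109.0, 189.8]
tcp_rot: [-179.9, 0.2, 37.8]
ft_force: [0.7, 0.7, 0.1]
finger_gap: 43.4
```

```bash
python3 - <<'E'
from h import *
s=sense(); print(s["tool_pos"].round(1),s["tcp_rot"].round(2),s["ft_force"].round(1)); print(toolmove(s,[574.4,-203.6,200],62))
E
```

```text
[481.5 109.  189.8] [-179.87    0.19   37.81] [0.7 0.7 0.1]
(array([-118.3,  303.9,  -10.5]), array([-0.0029,  0.0028, -0.4222]))
```

>>> {"method": "servo_tool", "body": {"motion": [[40, -14, 37, -2, 0, 0, 0], [40, -15, 38, -2, 0, 0, 0], [40, -15, 38, -2, 0, 0, 0], [40, -15, 38, 0, 0, 0, 0], [40, -15, 38, 0, 0, 0, 0], [40, -15, 38, 0, 0, 0, 0], [40, -15, 38, 0, 0, 0, 0], [40, -14, 30, 0, 0, 0, 0], [40, 0, 0, 0, 0, 0, 0]]}}

```text
time: 7.2
tool_pos: [572.0, -206.2, 198.8]
tcp_rot: [-180.0, -0.0, 38.1]
ft_force: [-0.3, 0.5, -1.2]
finger_gap: 42.9
```

>>> {"method": "servo_tool", "body": {"motion": [[40, 0, 0, 0, 0, 0, -0.14], [40, 0, 0, 0, 0, 0, -0.14], [40, 0, 0, 0, 0, 0, -0.14], [40, 0, 0, 0, 0, 0, 0]]}}

```text
time: 7.6
tool_pos: [570.3, -205.9, 197.1]
tcp_rot: [-179.7, -0.1, 62.9]
ft_force: [0.4, 0.0, -0.2]
finger_gap: 42.9
```

```bash
python3 - <<'E'
from h import *
s=sense(); w=snapshot("wrist"); cv2.imwrite("pics/w4.png",w); np.save("s4.npy",s,allow_pickle=True)
print(s["tool_pos"].round(1),s["tcp_rot"].round(2),s["ft_force"].round(1),s["finger_gap"]); print(toolmove(s,[574.4,-203.6,140],62))
t=snapshot("scene"); cv2.imwrite("pics/sc4.png",t)
a=cv2.resize(w,(800,600))[200:600,200:600]; b=cv2.resize(t[200:330,110:240],(400,400),interpolation=cv2.INTER_CUBIC)
cv2.imwrite("pics/w4c.png",np.hstack([a,b]))
E
```

```text
[ 570.3 -205.9  197.1] [-1.7973e+02 -8.0000e-02  6.2850e+01] [ 0.4  0.  -0.2] 42.90666642868104
(array([ 3.9,  2.8, 57.1]), array([-0.0047, -0.0013,  0.0149]))
```

View pics/w4c.png

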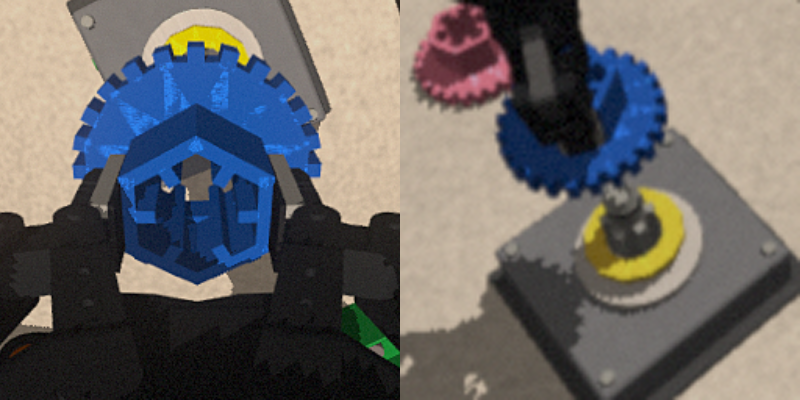

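The gear is held squarely: the left half shows the hub between the pads, and the right half shows it above the spindle. Next I measure its offset in the tool frame.

```bash
python3 - <<'E'
from h import *
from scipy.optimize import least_squares
s=np.load("s4.npy",allow_pickle=True).item(); w=cv2.imread("pics/w4.png")
Y=cv2.inRange(cv2.cvtColor(w,cv2.COLOR_BGR2HSV),(105,120,30),(125,255,255))
n,l,st,c=cv2.connectedComponentsWithStats(Y); k=1+np.argmax(st[1:,4]); print(st[k])
h=cv2.convexHull(np.argwhere(l==k)[:,::-1].astype(np.int32))[:,0]
P=px2z("wrist",h,s["tool_pos"][2]-3.2,s)
Q=Ro.from_euler("xyz",s["tcp_rot"],degrees=True).inv().apply(P-s["tool_pos"])[:,:2]
Q=Q[Q[:,0]>12]; print(Q.round(1).tolist())
f=least_squares(lambda p:np.hypot(*(Q-p).T)-44,[0,0],loss="soft_l1"); print(f.x,f.fun.round(1))
E
```

```text
[  175   155   158   155 15037]
[[13.5, -42.2], [20.3, -39.4], [23.6, -37.6], [30.6, -32.3], [34.8, -27.9], [39.0, -23.1], [40.5, -20.5], [41.0, -19.4], [43.5, -13.3], [44.5, -10.3], [45.5, -3.4], [45.4, 1.1], [45.0, 7.5], [44.0, 10.5], [41.0, 18.1], [39.4, 20.7], [35.3, 26.0], [30.1, 31.4], [24.7, 35.5], [20.9, 37.9], [14.1, 40.7]]
[ 1.00862155 -0.67016067] [-0.6 -0.7 -0.7 -0.7 -0.6  0.1  0.1  0.2  0.3  0.5  0.5  0.5  0.7  0.4
  0.1 -0.  -0.5 -0.7 -0.7 -0.6 -0.6]
```

>>> {"method": "servo_tool", "body": {"motion": [[40, 3.5, 2.8, 20, -0.005, -0.001, 0.015], [40, 0, 0, 25, 0, 0, 0], [40, 0, 0, 12, 0, 0, 0], [40, 0, 0, 0, 0, 0, 0]]}}

```text
time: 8.1
tool_pos: [575.3, -203.0, 140.1]
tcp_rot: [179.8, -0.0, 60.8]
ft_force: [0.0, 0.2, -1.7]
finger_gap: 42.8
```

```bash
cat > st.py <<'E'
from h import *
import sys
s=sense(); print(s["time"],s["tool_pos"].round(1),s["tcp_rot"].round(2),s["ft_force"].round(1),s["wrist_torque"].round(2),s["finger_gap"]); print(toolmove(s,[574.4,-204.5,float(sys.argv[1])],62))
E
python3 st.py 120
```

```text
8.1 [ 575.3 -203.   140.1] [ 1.7982e+02 -4.0000e-02  6.0840e+01] [ 0.   0.2 -1.7] [0.04 0.08 0.03] 42.75504757248137
(array([-1.8, -0.1, 20.1]), array([ 0.0031, -0.0006, -0.0203]))
```

>>> {"method": "servo_tool", "body": {"motion": [[40, -1.5, 0, 0, 0.003, -0.001, -0.02], [40, 0, 0, 7, 0, 0, 0], [40, 0, 0, 7, 0, 0, 0], [40, 0, 0, 4, 0, 0, 0], [40, 0, 0, 0, 0, 0, 0]]}}

```text
time: 8.6
tool_pos: [576.0, -205.1, 124.1]
tcp_rot: [179.8, 0.0, 61.9]
ft_force: [0.1, 0.8, -1.5]
finger_gap: 43.0
```

```bash
python3 st.py 110
```

```text
8.6 [ 576.  -205.1  124.1] [1.7978e+02 1.0000e-02 6.1930e+01] [ 0.1  0.8 -1.5] [0.01 0.01 0.01] 42.97950929237121
(array([-0.2, -1.8, 14.1]), array([ 0.0038,  0.0002, -0.0013]))
```

>>> {"method": "servo_tool", "body": {"motion": [[40, 0, -1.7, 2, 0.004, 0, 0], [40, 0, 0, 4, 0, 0, 0], [40, 0, 0, 3, 0, 0, 0], [40, 0, 0, 0, 0, 0, 0]]}}

```text
time: 9.0
tool_pos: [574.7, -204.4, 114.9]
tcp_rot: [180.0, 0.0, 61.9]
ft_force: [0.9, 0.7, -0.5]
finger_gap: 43.1
```

```bash
python3 st.py 106
```

```text
9.0 [ 574.7 -204.4  114.9] [1.7999e+02 1.0000e-02 6.1910e+01] [ 0.9  0.7 -0.5] [0.05 0.04 0.04] 43.0606341855815
(array([-0.2, -0.2,  8.9]), array([ 0.0002,  0.0002, -0.0015]))
```

>>> {"method": "servo_tool", "body": {"motion": [[40, 0, 0, 4, 0, 0, 0], [40, 0, 0, 3, 0, 0, 0], [40, 0, 0, 3, 0, 0, 0], [40, 0, 0, 3, 0, 0, 0], [40, 0, 0, 0, 0, 0, 0]]}}

```text
time: 9.5
tool_pos: [574.6, -204.3, 100.6]
tcp_rot: [180.0, 0.0, 61.9]
ft_force: [0.9, -0.1, -0.7]
finger_gap: 42.7
```

```bash
python3 st.py 95
```

```text
9.5 [ 574.6 -204.3  100.6] [1.800e+02 1.000e-02 6.191e+01] [ 0.9 -0.1 -0.7] [ 0.08  0.01 -0.03] 42.66254445709137
(array([-0.2, -0.1,  5.6]), array([ 0.0001,  0.0002, -0.0016]))
```

>>> {"method": "servo_tool", "body": {"motion": [[40, 0, 0, 4, 0, 0, 0], [40, 0, 0, 5, 0, 0, 0], [40, 0, 0, 5, 0, 0, 0], [40, 0, 0, 4, 0, 0, 0], [40, 0, 0, 0, 0, 0, 0]]}}

```text
time: 10.0
tool_pos: [575.0, -204.5, 81.3]
tcp_rot: [179.9, 0.0, 61.9]
ft_force: [-0.1, 0.7, -1.1]
finger_gap: 42.8
```

```bash
python3 st.py 70
```

```text
10.0 [ 575.  -204.5   81.3] [179.95   0.    61.91] [-0.1  0.7 -1.1] [-0.02 -0.01  0.01] 42.81036471698352
(array([-0.3, -0.5, 11.3]), array([ 0.0009,  0.0001, -0.0016]))
```

Meshed freely and now at the collar. Pressing down.

>>> {"method": "servo_tool", "body": {"motion": [[40, -0.3, -0.4, 3, 0, 0, 0], [40, 0, 0, 3, 0, 0, 0], [40, 0, 0, 2, 0, 0, 0], [40, 0, 0, 0, 0, 0, 0]]}}

```text
time: 10.4
tool_pos: [575.0, -204.5, 75.4]
tcp_rot: [179.9, -0.0, 61.9]
ft_force: [-2.9, 2.9, 7.4]
finger_gap: 43.0
```

```bash
python3 st.py 70
```

```text
10.4 [ 575.  -204.5   75.4] [ 1.7989e+02 -2.0000e-02  6.1920e+01] [-2.9  2.9  7.4] [ 0.37  0.7  -0.08] 42.988144633510124
(array([-0.3, -0.6,  5.4]), array([ 0.0019, -0.0003, -0.0014]))
```

>>> {"method": "servo_tool", "body": {"motion": [[40, 0.2, -0.7, 2, 0, 0, 0], [40, 0, 0, 2, 0, 0, 0], [40, 0, 0, 2, 0, 0, 0], [40, 0, 0, 0, 0, 0, 0]]}}

```text
time: 10.8
tool_pos: [575.0, -204.5, 73.0]
tcp_rot: [179.8, 0.0, 61.9]
ft_force: [-4.3, 1.7, 8.3]
finger_gap: 42.7
```

```bash
python3 st.py 70
```

```text
10.8 [ 575.  -204.5   73. ] [1.798e+02 1.000e-02 6.193e+01] [-4.3  1.7  8.3] [0.45 0.85 0.05] 42.691019196159445
(array([-0.2, -0.6,  3. ]), array([ 0.0035,  0.0001, -0.0013]))
```

>>> {"method": "servo_tool", "body": {"motion": [[40, 0, -1, 4, 0, 0, 0], [40, 0, -1, 4, 0, 0, 0], [40, 0, -0.5, 4, 0, 0, 0]]}}

```text
time: 11.1
tool_pos: [575.2, -204.6, 71.0]
tcp_rot: [179.5, 0.0, 61.9]
ft_force: [-15.9, 7.5, 33.7]
finger_gap: 42.6
```

```bash
python3 st.py 70
```

```text
11.1 [ 575.2 -204.6   71. ] [1.795e+02 2.000e-02 6.195e+01] [-15.9   7.5  33.7] [ 1.6   3.52 -0.03] 42.600791110899685
(array([-0.3, -0.7,  1. ]), array([ 0.0087,  0.0004, -0.0009]))
```

>>> {"method": "servo_tool", "body": {"motion": [[40, 0, 0, 0, 0.009, 0, 0], [40, 0, -1, 0, 0.004, 0, 0], [40, 0, -1, 1, 0, 0, 0]]}}

```text
time: 11.4
tool_pos: [575.2, -204.6, 75.6]
tcp_rot: [180.0, 0.0, 62.0]
ft_force: [-1.3, 0.3, 6.1]
finger_gap: 42.9
```

```bash
python3 st.py 70
```

```text
11.4 [ 575.2 -204.6   75.6] [1.7996e+02 2.0000e-02 6.1960e+01] [-1.3  0.3  6.1] [0.17 0.34 0.03] 42.8532223053613
(array([-0.3, -0.8,  5.6]), array([ 0.0007,  0.0004, -0.0008]))
```

>>> {"method": "servo_tool", "body": {"motion": [[40, 0, 0, 4, 0.001, 0, 0], [40, 0, 0, 4, 0.003, 0, 0], [40, 0, 0, 3, 0.004, 0, 0], [40, 0, 0, 3, 0.004, 0, 0]]}}

```text
time: 11.8
tool_pos: [575.7, -204.8, 71.1]
tcp_rot: [-179.4, 0.1, 62.0]
ft_force: [-15.3, 5.8, 23.8]
finger_gap: 42.8
```

```bash
python3 st.py 70
```

```text
11.8 [ 575.7 -204.8   71.1] [-1.7941e+02  5.0000e-02  6.1990e+01] [-15.3   5.8  23.8] [ 0.87  1.96 -0.03] 42.783273438873024
(array([-0.3, -1.3,  1.1]), array([-0.0102,  0.0009, -0.0002]))
```

>>> {"method": "servo_tool", "body": {"motion": [[40, 0, -1.5, 2, -0.006, 0, 0], [40, 0, -2, 2, -0.003, 0, 0], [40, 0, -2, 2, 0, 0, 0]]}}

```text
time: 12.1
tool_pos: [575.3, -204.6, 71.9]
tcp_rot: [179.4, 0.0, 62.0]
ft_force: [0.4, -1.0, 9.7]
finger_gap: 42.8
```

```bash
python3 st.py 70; python3 - <<'E'
from h import *
a=snapshot("scene"); cv2.imwrite("pics/sc5.png",a); w=snapshot("wrist"); cv2.imwrite("pics/w5.png",w)
cv2.imwrite("pics/c5.png",np.hstack([cv2.resize(w,(800,600))[200:600,200:600],cv2.resize(a[200:330,110:240],(400,400),interpolation=cv2.INTER_CUBIC)]))
E
python3 st.py 70
```

```text
12.1 [ 575.3 -204.6   71.9] [1.7938e+02 4.0000e-02 6.1990e+01] [ 0.4 -1.   9.7] [0.09 0.08 0.01] 42.7652900977208
(array([-0.3, -0.9,  1.9]), array([ 0.0109,  0.0007, -0.0002]))
12.2 [ 575.3 -204.7   71.9] [1.7938e+02 4.0000e-02 6.1980e+01] [ 0.5 -0.3  9.6] [0.06 0.1  0.04] 42.95549206917565
(array([-0.3, -0.9,  1.9]), array([ 0.0108,  0.0007, -0.0003]))
```

View pics/c5.png

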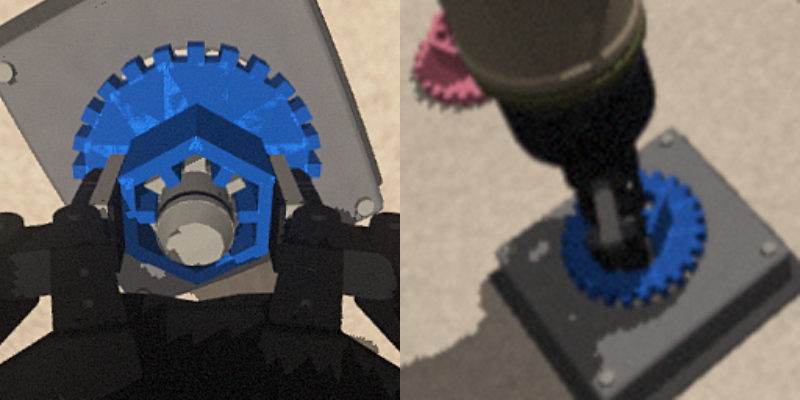

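The picture shows the gear meshed on the spindle (ribs between the splines, clip groove clear above the hub), and side force is near nil. One firmer push to the stop.

>>> {"method": "servo_tool", "body": {"motion": [[40, 0, -0.5, 3, 0, 0, 0], [40, 0, -0.5, 3, 0, 0, 0]]}}

```text
time: 12.4
tool_pos: [575.4, -204.7, 71.0]
tcp_rot: [179.3, 0.0, 62.0]
ft_force: [-12.5, 4.7, 28.0]
finger_gap: 43.1
```

```bash
python3 st.py 70
```

```text
12.4 [ 575.4 -204.7   71. ] [1.7927e+02 4.0000e-02 6.1990e+01] [-12.5   4.7  28. ] [ 1.32  2.89 -0.  ] 43.080492156472104
(array([-0.3, -1. ,  1. ]), array([ 0.0128,  0.0007, -0.0002]))
```

```bash
python3 - <<'E'
from h import *
for i in range(12):
    snapshot("wrist"); s=sense()
    if i%3==2: print(s["time"],s["tool_pos"].round(2),s["tcp_rot"].round(2),s["ft_force"].round(1),round(s["finger_gap"],1))
t=snapshot("top"); t0=cv2.imread("pics/top0.png"); d=cv2.absdiff(t,t0).max(2)>50
for n,(u,v) in dict(spare=(150,234),octo=(176,171),scraper=(217,102),cup=(289,112),cal=(365,115)).items(): print(n,d[v-15:v+16,u-15:u+16].mean().round(3))
E
```

```text
12.55 [ 575.42 -204.67   71.16] [1.7926e+02 4.0000e-02 6.1990e+01] [-9.8  4.3 22.8] 42.4
12.7 [ 575.41 -204.66   71.14] [1.7926e+02 4.0000e-02 6.1990e+01] [-10.8   3.2  23.2] 42.8
12.85 [ 575.44 -204.65   71.15] [1.7926e+02 4.0000e-02 6.1990e+01] [-9.7  4.5 23. ] 43.3
13.0 [ 575.44 -204.66   71.15] [1.7926e+02 4.0000e-02 6.1990e+01] [-10.3   4.   22.8] 42.6
spare 0.0
octo 0.0
scraper 0.0
cup 0.0
cal 0.351
```

```bash
python3 -c "
from bench import *
print(hand_in()); s=sense(); print(s['time'],s['tool_pos'],s['ft_force'],s['finger_gap'])"
```

```text
the job is handed in; nothing more can be done
None
the job is handed in; nothing more can be done
```

I took the blue gear off the bed, turned it into line with the ribs and slid it onto the spindle. It passed the rib ends without resistance. I pressed the collar to its stop and handed in at about 13 s, still gripping and pressing.

**Last checks before handing in:**
- **Push and pose:** over a 0.45 s hold the tool stayed put, with about 23 N of upward reaction. The spring alone gives at most 10.5 N, so the collar is on its stop. The gear's underside works out at about 56 mm above the bench (home is 56), estimated from the tool height and the grasp.
- **Fit:** the tool was tilted 0.7°. The last wrist picture, taken about 1 mm before the final push, shows the ribs meshed and the clip groove clear above the hub.
- **Grip:** the finger gap was about 43 mm on the 44 mm hub, with the grip set at 70 N.
- **Bystanders:** the top picture shows no change at the spare gear, octopus, scraper or cup.

**Not clean or not confirmed:**
- A side force of about 11 N remained at full press. Tilt and sideways corrections shifted it, but it came back with the full push.
- The calipers' patch in the top picture differs from the start (35% of its pixels). The arm or its shadow probably covers it, and I never worked near them. I did not check it in another view.
- I did not measure the gear's centring directly at the end. The tool was about 1.3 mm from the measured spindle axis.

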